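# Swing out the filter basket and take the coffee mug off the hot plate

## Robot

A 6-joint arm with a two-finger parallel gripper is mounted at the origin on a cart in front of the work surface, level with it; the furniture and walls round the work are solid. World frame = base frame: x ahead of the robot, y to its left, z up, the work surface at z = 0. Lengths are in mm, angles in rad, forces in N, time in s.
With the tool pointing down it reaches from about 350 to 775 mm from the base axis. Payload 7.3 kg.
Tool frame: the origin (TCP) lies at the centre of the arm's flange, where the gripper is bolted on; the fingertips stand 178 mm ahead of it and the grasp point (between the pads) lies 159 mm ahead of it; z points along the fingers, y is the line along which they close (so a half turn about z gives the same grasp; the last joint's range is limited). The gripper opens to 92 mm and grips with 3 to 60 N. Pads are 19 mm wide; open, the fingers measure 130 mm over their backs; the gripper's body (75 mm by 190 mm) begins 47 mm behind the grasp point.
Start: joints at [-1.442, 0.342, 1.524, -0, 1.275, -0.146], TCP at [142.481, -505.299, 404.741] pointing down, gripper open.
Joint ranges: [-2.53, 2.53], [-0.77, 2.02], [0.04, 2.7], [-1, 4.14], [0.28, 2.66], [-3.11, 3.11]. Speed limits (rad/s): [2.57, 2.57, 3.14, 3.14, 3.14, 3.14].

## Interface

Orientations are given as [roll, pitch, yaw] about the fixed x, y, z axes, in that order (R = Rz(yaw) Ry(pitch) Rx(roll)).
In Python, from plant import * gives the robot as it stands. The module is installed in compiled form; this text tells all that it offers.
- The arm moves only by the shell command python3 -m inch 'ROWS'. ROWS is JSON, a list of rows, each a list of 5 numbers: the shift along the tool's x, y, z in m, then the turn about the tool's z in rad, then the opening, from 0 (shut) to 1 (fully open). In form: [[tx, ty, tz, spin, claw], ...]. A call has 1 to 8 rows; each row is the pose to reach, as a shift and turn from the pose commanded when the call began, along the tool's axes at that moment; what a row does not reach only later rows make up. A row lasts 1/12 s, in which the tool goes at most 41.7 mm and 7.16 degrees, less where a joint would pass 70% of its speed; a pose out of reach is approached as far as the arm can. A call with a gripper value outside its range is refused whole. The fingers move at their own pace and stop on an object; the grip force is fixed at half the most. Time passes only in rows, so rows that repeat a pose let the fingers close. It gives the time, the measured TCP pose, the force, the opening and the grip force at its end, in the units of the state.
- get_obs(): the state, without advancing time (a new reading comes with each control period).
- capture(name): name is "scene" or "top" or "wrist"; returns a dict with "color" (480x640x3 uint8, red, green, blue), "intrinsics" (3x3 intrinsics, pixels), "pose" (4x4, takes a point from camera to world coordinates). Camera axes: x right, y down, z forward; pixel columns grow to the right and rows downward; lengths in mm; the calibration is good to about 2 mm. A picture is of the moment at which its call begins. There is no depth.
- close_job(): hands the job in; it is judged then, once.
Trained networks look in a picture, given as the dict that the camera call returned (one of the last four; its "shot" number tells which), for a name from the list of things; names that differ only in an ending like _2 or _b are one class to them, and where a whole thing is asked for, a point or a joint stands for the part that bears it (a point fixed in the world has none). Each returns a list of dicts, best first, with "conf" (0 to 1); they miss things now and then, are a little off and sometimes report something else, mostly with a low value. They report only what shows in the picture. A call takes as long as a camera call.
- look_for(picture, target): "rect" ([centre column, centre row, width, height] in pixels, round what is visible of it).
- trace(picture, target): "pixels" (480x640 bool, what is visible of it) and "rect" ([centre column, centre row, width, height] in pixels, round what is visible of it).
- tip_of(picture, target): "centre" ([column, row] in pixels: a listed point, or the origin of a listed thing).
The state is a dict: "time": time; "joint_positions": joint angles; "dq": joint speeds; "tau": joint torques, N m; "tool_pos": TCP position; "tcp_rot": TCP orientation; "contact_force": force on the tool from outside, world axes, zero at the start; "moment": the same for the moment, N m; "grip_width": finger opening in mm; "finger_force": force on a finger pad.
Only numpy, scipy, OpenCV 4.12 (cv2) and the standard library are available. Lean on these libraries where they do the work, as an engineer would, in place of code of your own. Each camera call takes 0.05 s, during which the arm holds its last target. There are 200 camera calls.

## Task

The coffee has run through. Pull up the sprung locking knob on the left flank of the coffee machine, swing the filter arm with its basket out to the left until it stands over the outer hole, and let the pin drop fully home there so that the arm is locked aside. Then lift the mug by its handle out of the hot plate's recess, keep it upright so that nothing spills, set it down gently, wholly on the round cork coaster, and leave the canister, the teaspoon and the tea carton where they are.

Things in the scene. Friction and masses are not known exactly. Their poses are not given: they have to be found in the camera images.
- coffee_machine: black drip coffee machine, steel trim, fixed, 205 deep x 170 wide x 300 mm high; origin on the worktop under the hot plate's middle; x to its back, y to its left, front to -x. Foot: x -85 to 120, 28 high. Tank column: x 58 to 120. Fixed head over the mug: x -68 to 120, y -85 to 85, z 235 to 300. Steel index plate with two 12 mm holes on the left: z 190 to 198, x 18 to 104, y 83 to 170
- hot_plate (a point): middle of the hot plate's floor, 30 mm above the worktop: a round recess, 92 mm inside, 10 mm deep to the top of its lip, where the mug stands. The fixed head stays above it, so the handle is reached only by a tool tilted in from the front. The basket's nozzle hangs 6 mm over the mug's rim: the mug cannot come out under the basket
- pivot_top (a point): top of the filter arm's vertical pivot, at x 75, y 110, z 230 mm of the machine, fixed
- parked_hole (a point): centre of the outer hole in the index plate (top face, z 198), fixed: the knob's axis stands over it when the arm is parked. It lies 45 mm from the pivot
- knob_grip (a point): middle of the gripped part of the locking knob: upright black knurled knob of 30 mm diameter, 31 mm high, this point 11 mm under its top, 255 mm above the worktop when down, 45 mm from the pivot; it rides on the filter arm. Its 8 mm pin stands 8 mm deep in the index plate
- basket_middle (a point): middle of the filter basket (black cone, 95 mm diameter, from 131 to 222 mm above the worktop with its nozzle), 133 mm from the pivot
- filter_arm (a joint): swing of the filter arm about the pivot, rad: 0 = basket over the mug, grows clockwise seen from above (basket comes forward and out to the left), 1.45 = over the outer hole, stop at 1.47
- lock_pin (a joint): lift of the locking knob and pin, m: 0 = down and home, 0.014 = stop. It is free of the plate above 0.009; on the plate between the holes it cannot go below 0.007. A spring presses it down with 3 to 5 N
- mug: plain white ceramic mug, 88 mm diameter at the rim, 60 mm at the foot, 95 mm high, about 0.3 kg; origin at the level of its underside, z up; cup axis at y +18 mm, handle to -y out to y -63 mm, from z 17 to 87 mm
- mug_middle (a point): centre of the mug's foot, on its underside
- mug_handle (a point): point to grip on the mug's handle, 62 mm above its underside and 71 mm out from the cup axis; the handle's outer bow is 12 mm thick across (mug's x), widening to 26 mm at the cup, and stands out 37 mm from the wall
- coaster: flat round cork coaster, 120 mm diameter, 6 mm thick, fixed; origin at the centre of its underside
- canister: small grey tea canister with a wooden lid, 70 mm diameter, 100 mm high; bystander, origin at the centre of its underside
- teaspoon: steel teaspoon, 130 mm long; bystander, origin at the middle of its underside
- carton: red tea carton lying on its side, 69 x 133 x 66 mm; bystander, origin at the centre of its underside

How it is judged (in metres and radians):
On the way, in this order (a step that is already met when the one before it is completed fails the run):
1. the filter arm is swung out and its pin has dropped home in the outer hole, the mug still on the hot plate (value of joint filter_arm above 1.37 rad and value of joint lock_pin below 0.002 m and distance between mug_middle and hot_plate below 0.02 m), for 0.2 s.
2. the mug is lifted clear of the hot plate's lip (z of mug_middle in the frame of hot_plate above 0.012 m and value of joint filter_arm above 1.37 rad), for 0.1 s.
At the end, for the whole second after the job is handed in: The mug stands released, upright (within 0.06 rad) and at rest on the coaster, its foot's centre within 27 mm of the coaster's centre (foot wholly on the cork); the filter arm is locked aside: swing over 1.37 rad, pin within 2 mm of fully down (horizontal distance between mug_middle and coaster below 0.027 m and z of mug_middle in the frame of coaster between 0.003 and 0.01 m and angle between mug's own z axis and vertical below 0.06 rad and linear speed of mug below 0.02 m/s and value of joint filter_arm above 1.37 rad and value of joint lock_pin below 0.002 m); the robot touches nothing.
It fails at once if the mug is tipped by more than 0.35 rad (20 degrees): it would spill (angle between mug's own z axis and vertical above 0.35 rad).
It fails at once if the mug is set on the coaster with more than 25 N (contact force between mug and coaster above 25 N).
It fails at once if the canister is moved by more than 30 mm (distance of canister from where it was at the start of the episode above 0.03 m).
It fails at once if the teaspoon is moved by more than 30 mm (distance of teaspoon from where it was at the start of the episode above 0.03 m).
It fails at once if the tea carton is moved by more than 30 mm (distance of carton from where it was at the start of the episode above 0.03 m).
It also fails if it takes over 61 s, if anything falls off the work surface, if the arm or the gripper's body presses on something with over 40 N, if the wrist force passes 120 N, or if a joint passes its speed limit or range.

## Working session

There is one attempt and no reset: what is moved stays moved. The work goes in short steps, Python scripts to look and compute and a shell command to move; the robot and the scene stay as the last step left them, time stands still between calls to the robot, and variables do not carry over. Pictures are saved under pics/ and viewed, at most 12 in all, crops included, and the job is handed in when it is done.

```bash
mkdir -p pics
cat > h.py <<'E'
from plant import *
import numpy as np, cv2
def ray(p,uv):
    K=np.array(p["intrinsics"]);T=np.array(p["pose"])
    d=T[:3,:3]@np.linalg.solve(K,[uv[0],uv[1],1.]);return T[:3,3],d/np.linalg.norm(d)
def atz(p,uv,z):
    o,d=ray(p,uv);return o+d*(z-o[2])/d[2]
def tri(*pu):
    A=np.zeros((3,3));b=np.zeros(3)
    for p,uv in pu:
        o,d=ray(p,uv);M=np.eye(3)-np.outer(d,d);A+=M;b+=M@o
    x=np.linalg.solve(A,b);return x,[round(float(np.linalg.norm(np.cross(x-ray(p,u)[0],ray(p,u)[1]))),1) for p,u in pu]
def proj(p,X):
    T=np.array(p["pose"]);c=T[:3,:3].T@(np.array(X)-T[:3,3]);u=np.array(p["intrinsics"])@c;return u[:2]/u[2]
def save(p,n): cv2.imwrite("pics/"+n,p["color"][:,:,::-1])
E
python3 - <<'E'
from h import *
np.set_printoptions(precision=1,suppress=True)
print(get_obs())
P={n:capture(n) for n in("scene","top","wrist")}
cv2.imwrite("pics/a.png",cv2.resize(np.hstack([P["scene"]["color"],P["top"]["color"]])[:,:,::-1],(800,300)))
save(P["scene"],"s.png");save(P["top"],"t.png")
for t in["coffee_machine","hot_plate","pivot_top","parked_hole","knob_grip","basket_middle","mug_middle","mug_handle","coaster","canister","teaspoon","carton"]:
    r={n:tip_of(P[n],t)[:1] for n in("scene","top","wrist")}
    print(t,{n:(np.round(v[0]["centre"]),round(v[0]["conf"],2)) for n,v in r.items() if v})
    if r["scene"] and r["top"]: print("   ",tri(*[(P[n],r[n][0]["centre"]) for n in("scene","top")]))
E
```

```text
{'time': 0.0, 'joint_positions': array([-1.4,  0.3,  1.5, -0. ,  1.3, -0.1]), 'dq': array([-0., -0.,  0.,  0.,  0.,  0.]), 'tau': array([  0. , -43.1, -24.4,   0.1,   0.1,  -0. ]), 'tool_pos': array([ 142.4, -505.2,  404. ]), 'tcp_rot': array([-3.1, -0. ,  0.3]), 'contact_force': array([ 0.8, -0.1, -0.4]), 'moment': array([ 0., -0.,  0.]), 'finger_force': 0.0, 'grip_width': 91.75007197978755}
coffee_machine {'scene': (array([271., 285.]), 0.56), 'top': (array([298., 205.]), 0.65)}
    (array([593.3, 108.8,   0.1]), [3.5, 3.5])
hot_plate {'scene': (array([267., 278.]), 0.79), 'top': (array([297., 206.]), 0.7)}
    (array([592.7, 113.7,  24.7]), [5.2, 5.2])
pivot_top {'scene': (array([222., 227.]), 0.88), 'top': (array([246., 156.]), 0.57)}
    (array([625. , 235.2, 232.7]), [4.7, 4.7])
parked_hole {'scene': (array([214., 250.]), 0.71), 'top': (array([228., 164.]), 0.78)}
    (array([608.8, 281.8, 200.7]), [1.3, 1.3])
knob_grip {'scene': (array([238., 220.]), 0.46), 'top': (array([242., 175.]), 0.54)}
    (array([574. , 232.3, 258.6]), [0.4, 0.4])
basket_middle {'scene': (array([270., 228.]), 0.76)}
mug_middle {'scene': (array([274., 270.]), 0.66), 'top': (array([294., 205.]), 0.72)}
    (array([576.5, 116.7,  57.1]), [3.0, 3.0])
mug_handle {'scene': (array([294., 244.]), 0.87), 'top': (array([318., 213.]), 0.6)}
    (array([555.9,  46.7, 106.8]), [3.9, 3.9])
coaster {'scene': (array([343., 246.]), 0.87), 'top': (array([394., 252.]), 0.72)}
    (array([ 517.5, -174. ,   -5.3]), [2.8, 2.8])
canister {'scene': (array([270., 361.]), 0.98), 'top': (array([201., 244.]), 0.92)}
    (array([433.9, 343.6,   6.2]), [2.8, 2.8])
teaspoon {'scene': (array([376., 226.]), 0.46), 'top': (array([451., 282.]), 0.5)}
    (array([ 469.9, -335.4,   -2.2]), [0.7, 0.7])
carton {'scene': (array([281., 422.]), 0.59), 'top': (array([156., 275.]), 0.63)}
    (array([332.7, 450.3,  -9.9]), [1.3, 1.3])
```

View pics/s.png

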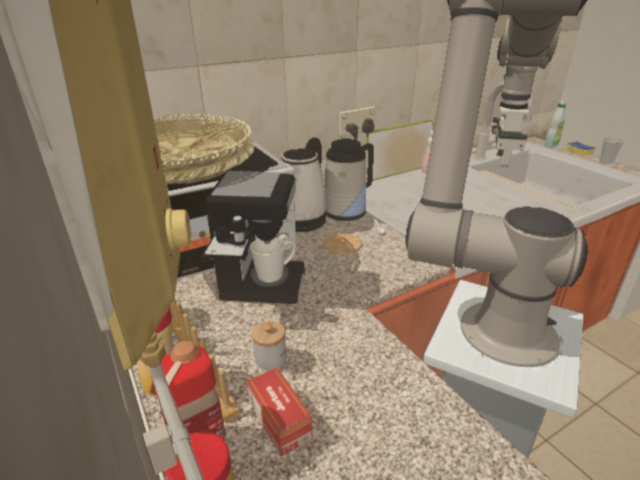

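View pics/t.png

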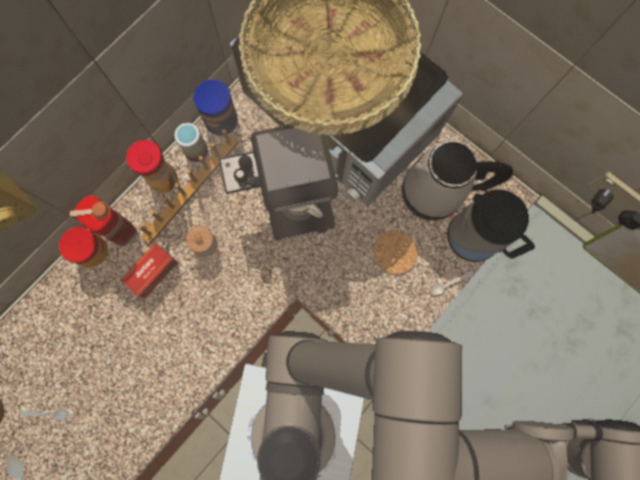

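```bash
python3 - <<'E'
from h import *
np.set_printoptions(precision=4,suppress=True)
o=get_obs();print(o["tcp_rot"],o["tool_pos"])
y=o["tcp_rot"][2];d=np.array([545,215])-o["tool_pos"][:2]
print(d@[np.cos(y),np.sin(y)],d@[np.sin(y),-np.cos(y)])
E
python3 -m inch '[[0,0,-0.04,-0.1,0.9],[0,0,-0.08,-0.2,0.9],[0,0,-0.115,-0.3,0.9]]'
```

```text
[ 3.1415 -0.      0.2748] [ 142.4913 -505.2866  404.7285]
582.8859870853169 -584.0119441367153
time: 2.2
tool_pos: [142.5, -505.0, 521.7]
tcp_rot: [3.141, 0.0, 0.58]
contact_force: [-0.8, -0.6, 0.6]
grip_width: 83.3
finger_force: 0.0
```

```bash
python3 -m inch '[[0.034,-0.018,0,-0.1,0.9],[0.068,-0.036,0,-0.2,0.9],[0.102,-0.054,0,-0.3,0.9],[0.136,-0.072,0,-0.4,0.9],[0.17,-0.09,0,-0.5,0.9],[0.204,-0.108,0,-0.6,0.9],[0.238,-0.126,0,-0.7,0.9],[0.272,-0.144,0,-0.8,0.9]]'
python3 - <<'E'
from h import *
o=get_obs();print(o["tcp_rot"],o["tool_pos"],o["joint_positions"])
y=o["tcp_rot"][2];d=np.array([545,215])-o["tool_pos"][:2]
print(d@[np.cos(y),np.sin(y)],d@[np.sin(y),-np.cos(y)])
E
```

```text
time: 2.87
tool_pos: [292.7, -234.7, 519.9]
tcp_rot: [3.141, 0.0, 1.379]
contact_force: [0.9, -0.3, 0.2]
grip_width: 82.2
finger_force: 0.0
[3.14094923e+00 4.60438688e-04 1.37915963e+00] [ 292.74538109 -234.7107709   519.91848201] [-8.80880627e-01 -1.76052270e-02  1.64798537e+00  5.39542737e-05
  1.51042314e+00 -6.89247314e-01]
489.52418123787237 161.98224041761807
```

```bash
python3 -m inch '[[0.038,0.0125,0,-0.1,0.9],[0.076,0.025,0,-0.2,0.9],[0.114,0.0375,0,-0.3,0.9],[0.152,0.05,0,-0.4,0.9],[0.19,0.0625,0,-0.5,0.9],[0.228,0.075,0,-0.54,0.9],[0.266,0.0875,0,-0.54,0.9],[0.304,0.1,0,-0.54,0.9]]'
python3 - <<'E'
from h import *
o=get_obs();print(o["tcp_rot"],o["tool_pos"],o["joint_positions"])
y=o["tcp_rot"][2];d=np.array([545,215])-o["tool_pos"][:2]
print(d@[np.cos(y),np.sin(y)],d@[np.sin(y),-np.cos(y)])
E
```

```text
time: 3.53
tool_pos: [450.1, 44.3, 519.9]
tcp_rot: [3.141, 0.0, 1.915]
contact_force: [2.2, -0.4, 0.5]
grip_width: 82.8
finger_force: 0.0
[3.14103528e+00 4.97158371e-04 1.91538452e+00] [450.14498164  44.34194886 519.9078363 ] [-7.14579424e-02  1.36252726e-01  1.48190551e+00 -2.29754013e-04
  1.52272367e+00 -4.16035317e-01]
128.58296750958186 146.9287766011855
```

```bash
python3 -m inch '[[0.027,0.03,0,0,0.9],[0.054,0.06,0,0,0.9],[0.08,0.09,0,0,0.9],[0.105,0.12,0,0,0.9],[0.105,0.12,0,0,0.9]]'
cat > look.py <<'E'
from h import *
import sys
np.set_printoptions(precision=1,suppress=True)
P={n:capture(n) for n in("scene","top","wrist")}
o=get_obs();print(o["tool_pos"],np.round(o["tcp_rot"],3),o["time"])
save(P["wrist"],sys.argv[1])
for t in sys.argv[2:]:
    r={n:tip_of(P[n],t)[:1] for n in P}
    r={n:v[0] for n,v in r.items() if v and v[0]["conf"]>.3}
    print(t,{n:(np.array(v["centre"]),round(v["conf"],2)) for n,v in r.items()})
    if len(r)>1: print("   ",tri(*[(P[n],r[n]["centre"]) for n in r]))
E
python3 look.py w1.png knob_grip pivot_top parked_hole mug_handle mug_middle hot_plate
```

```text
time: 3.95
tool_pos: [529.4, 186.4, 517.7]
tcp_rot: [-3.141, -0.002, 1.919]
contact_force: [-1.1, -1.1, -1.0]
grip_width: 82.8
finger_force: 0.0
[527.3 181.6 519.2] [-3.1  0.   1.9] 4.1
knob_grip {'scene': (array([240.2, 222.5]), 0.59), 'wrist': (array([400.3, 199.5]), 0.82)}
    (array([567.1, 235.2, 257. ]), [1.3, 1.3])
pivot_top {'scene': (array([222.8, 228.7]), 0.98), 'wrist': (array([450.1, 207.9]), 0.77)}
    (array([614.9, 240.3, 231.6]), [1.0, 1.0])
parked_hole {'scene': (array([214.4, 250.9]), 0.97), 'top': (array([224.9, 163.5]), 0.62), 'wrist': (array([451.4, 149.4]), 0.83)}
    (array([607.3, 286.4, 201.6]), [3.4, 4.5, 1.7])
mug_handle {'scene': (array([291.6, 244. ]), 0.83), 'top': (array([319.3, 212.3]), 0.5)}
    (array([561. ,  45.5, 104.2]), [0.9, 0.9])
mug_middle {'scene': (array([270.7, 272.9]), 0.88), 'top': (array([293.3, 202.3]), 0.77), 'wrist': (array([340.9, 255.4]), 0.6)}
    (array([583.5, 117.6,  50. ]), [3.1, 6.1, 4.7])
hot_plate {'scene': (array([264.6, 273.8]), 0.63), 'top': (array([295.6, 205. ]), 0.96)}
    (array([592.7, 117.9,  39. ]), [7.7, 7.7])
```

View pics/w1.png

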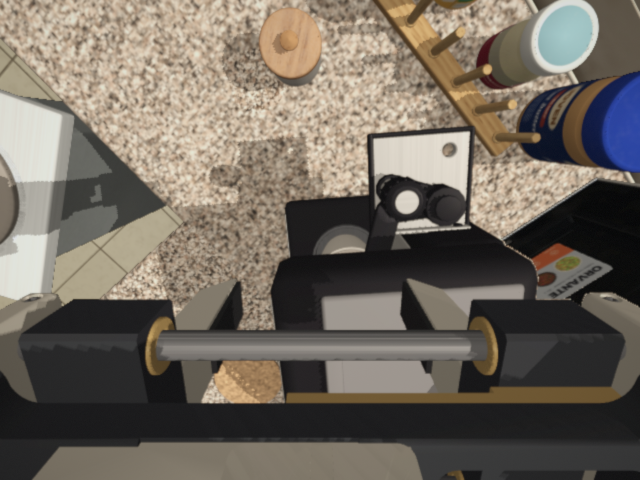

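Run:
```python
from h import *
np.set_printoptions(precision=1,suppress=True)
p=capture("wrist")
k=atz(p,(407,202),266);q=atz(p,(447,205),230);h=atz(p,(449,150),198);n=atz(p,(400.3,199.5),255);n2=atz(p,(450.1,207.9),230)
print(k,q,h,n,n2,[np.linalg.norm((a-b)[:2]) for a,b in((k,q),(h,q),(n,n2),(h,n2))])
for c in [(370,135),(470,128),(471,227)]: print(atz(p,c,198))
c=p["color"][120:250,340:500,::-1];cv2.imwrite("pics/c1.png",cv2.resize(c,None,fx=4,fy=4,interpolation=cv2.INTER_CUBIC))
```

```text
[571.3 235.5 266. ] [613.9 240.7 230. ] [607.7 282.8 198. ] [569.3 234.4 255. ] [617.4 239.4 230. ] [np.float64(42.947274584524344), np.float64(42.527207152830684), np.float64(48.29573728208427), np.float64(44.43702570433746)]
[538.8 271.1 198. ]
[616.4 305.1 198. ]
[657.6 227.4 198. ]
```

View pics/c1.png

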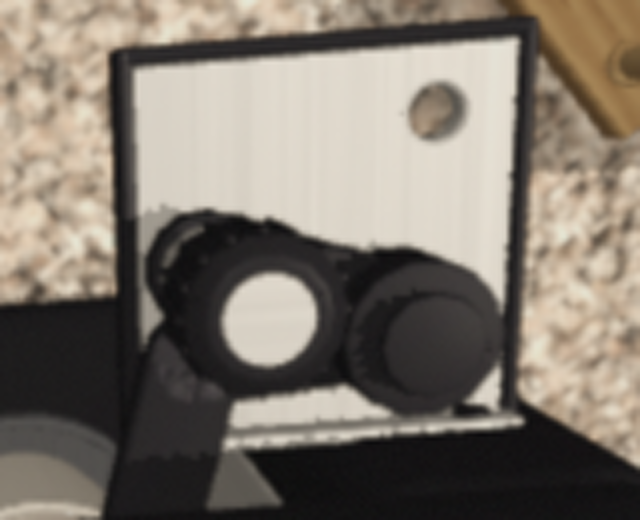

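```bash
python3 -m inch '[[0.018,0.03,0,0,0.62],[0.0365,0.0603,0,0,0.62],[0.0365,0.0603,0,0,0.62],[0.0365,0.0603,0.02,0,0.62],[0.0365,0.0603,0.04,0,0.62],[0.0365,0.0603,0.045,0,0.62],[0.0365,0.0603,0.045,0,0.62]]'
python3 look.py w2.png knob_grip pivot_top
```

```text
time: 5.63
tool_pos: [571.7, 236.1, 473.0]
tcp_rot: [-3.138, -0.0, 1.915]
contact_force: [0.4, -0.8, -0.0]
grip_width: 57.4
finger_force: 0.0
[571.8 236.1 476.2] [3.1 0.  1.9] 5.7833
knob_grip {'scene': (array([235.3, 224.4]), 0.73), 'wrist': (array([317. , 264.3]), 0.64)}
    (array([570.8, 240.1, 254.9]), [3.7, 3.7])
pivot_top {'scene': (array([224.4, 228.5]), 0.7), 'top': (array([245. , 156.5]), 0.76), 'wrist': (array([382.4, 273. ]), 0.97)}
    (array([619.9, 237.1, 231. ]), [6.5, 8.0, 1.8])
```

View pics/w2.png

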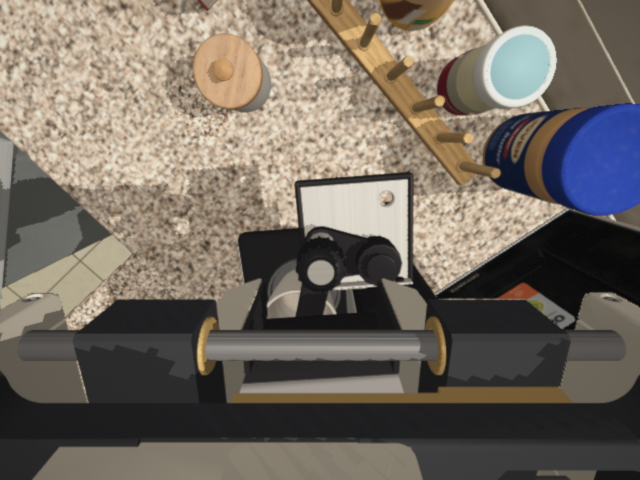

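```bash
python3 -m inch '[[0,0,0.02,0,0.62],[0,0,0.04,0,0.62],[0,0,0.056,0,0.62],[0,0,0.056,0,0.62],[0,0,0.056,0,0],[0,0,0.056,0,0],[0,0,0.056,0,0],[0,0,0.056,0,0]]'
```

```text
time: 6.75
tool_pos: [571.9, 236.2, 420.0]
tcp_rot: [3.139, 0.0, 1.915]
contact_force: [0.1, 0.8, -0.2]
grip_width: 34.4
finger_force: 0.0
```

```bash
python3 -m inch '[[0,0,0,0,0],[0,0,0,0,0],[0,0,0,0,0],[0,0,0,0,0]]'; python3 -m inch '[[0,0,-0.004,0,0],[0,0,-0.008,0,0],[0,0,-0.012,0,0],[0,0,-0.0125,0,0],[0,0,-0.0125,0,0],[0,0,-0.0125,0,0]]'
```

```text
time: 7.08
tool_pos: [571.5, 236.1, 419.7]
tcp_rot: [3.141, 0.0, 1.915]
contact_force: [-3.6, -0.1, 5.7]
grip_width: 29.2
finger_force: 30.0
time: 7.58
tool_pos: [571.7, 236.2, 430.6]
tcp_rot: [-3.14, -0.0, 1.915]
contact_force: [-1.4, -1.4, -4.8]
grip_width: 29.3
finger_force: 30.0
```

```bash
cat > arc.py <<'E'
from h import *
import sys
o=get_obs();k=o["tool_pos"][:2];y=o["tcp_rot"][2];c=np.array([617,240.]);print(o["tool_pos"],np.linalg.norm(k-c),o["contact_force"])
a0=np.arctan2(*(k-c)[::-1])
print("swing so far",(np.radians(184.4)-a0)%6.283)
for i in range(1,9):
    a=a0-.1*i;d=c+45*np.array([np.cos(a),np.sin(a)])-k
    print(np.round([d@[np.cos(y),np.sin(y)]/1e3,d@[np.sin(y),-np.cos(y)]/1e3,0,.1*i],4))
E
python3 arc.py
```

```text
[571.74743932 236.16547165 430.62049536] 45.414731700632125 [-1.35912521 -1.420023   -4.81658667]
swing so far 6.275445570217588
[0.0042 0.0018 0.     0.1   ]
[0.0083 0.0036 0.     0.2   ]
[0.0122 0.0058 0.     0.3   ]
[0.0159 0.0083 0.     0.4   ]
[0.0193 0.0113 0.     0.5   ]
[0.0224 0.0145 0.     0.6   ]
[0.0252 0.0181 0.     0.7   ]
[0.0276 0.0219 0.     0.8   ]
```

```bash
python3 -m inch '[[0.0042,0.0018,0,0.1,0],[0.0083,0.0036,0,0.2,0],[0.0122,0.0058,0,0.3,0],[0.0159,0.0083,0,0.4,0]]'; python3 arc.py
```

```text
time: 7.92
tool_pos: [574.0, 254.0, 430.5]
tcp_rot: [-3.14, 0.001, 1.51]
contact_force: [-2.0, -2.5, -5.3]
grip_width: 28.8
finger_force: 30.0
[573.99470827 254.04526098 430.49618523] 45.24073908096953 [-2.02167738 -2.54644149 -5.25310665]
swing so far 0.3924672337247448
[0.0042 0.0016 0.     0.1   ]
[0.0084 0.0034 0.     0.2   ]
[0.0123 0.0055 0.     0.3   ]
[0.016  0.0081 0.     0.4   ]
[0.0194 0.011  0.     0.5   ]
[0.0225 0.0142 0.     0.6   ]
[0.0253 0.0178 0.     0.7   ]
[0.0277 0.0216 0.     0.8   ]
```

Swinging freely (low side force). Continue.

```bash
python3 -m inch '[[0.0042,0.0016,0,0.1,0],[0.0084,0.0034,0,0.2,0],[0.0123,0.0055,0,0.3,0],[0.016,0.0081,0,0.4,0],[0.0194,0.011,0,0.5,0],[0.0225,0.0142,0,0.6,0]]'; python3 arc.py
```

```text
time: 8.42
tool_pos: [589.5, 275.8, 430.4]
tcp_rot: [-3.14, 0.002, 0.91]
contact_force: [-2.4, -1.9, -5.4]
grip_width: 29.2
finger_force: 30.0
[589.46981553 275.75889396 430.36753909] 45.12881069135966 [-2.41055473 -1.91911808 -5.36780817]
swing so far 0.99148520141304
[0.0043 0.0015 0.     0.1   ]
[0.0084 0.0032 0.     0.2   ]
[0.0123 0.0054 0.     0.3   ]
[0.016 0.008 0.    0.4  ]
[0.0195 0.0109 0.     0.5   ]
[0.0226 0.0141 0.     0.6   ]
[0.0254 0.0176 0.     0.7   ]
[0.0278 0.0214 0.     0.8   ]
```

```bash
python3 -m inch '[[0.0043,0.0015,0,0.1,0],[0.0084,0.0032,0,0.2,0],[0.0123,0.0054,0,0.3,0],[0.016,0.008,0,0.4,0],[0.0181,0.0097,0,0.46,0],[0.0181,0.0097,0,0.46,0],[0.0181,0.0097,0,0.46,0]]'; python3 arc.py|head -2
python3 -m inch '[[0,0,0.003,0,0],[0,0,0.006,0,0],[0,0,0.009,0,0],[0,0,0.012,0,0],[0,0,0.012,0,0]]'
```

```text
time: 9.0
tool_pos: [608.2, 284.1, 430.3]
tcp_rot: [-3.141, 0.002, 0.457]
contact_force: [-4.8, 0.1, -5.8]
grip_width: 29.4
finger_force: 30.0
[608.18337217 284.05372874 430.29831372] 44.92731843622074 [-4.75589332  0.10666737 -5.82262198]
swing so far 1.4500668720004628
time: 9.42
tool_pos: [607.9, 284.0, 419.8]
tcp_rot: [-3.142, 0.0, 0.456]
contact_force: [-4.6, -0.5, -1.3]
grip_width: 28.9
finger_force: 30.0
```

```bash
python3 -m inch '[[0,0,0.002,0,0],[0,0,0.002,0,0],[0,0,0.002,0,0.55],[0,0,0.002,0,0.55],[0,0,0.002,0,0.55],[0,0,0.002,0,0.55],[0,0,0.002,0,0.55]]'
python3 look.py w3.png knob_grip parked_hole basket_middle mug_handle mug_middle
```

```text
time: 10.0
tool_pos: [608.6, 284.0, 417.3]
tcp_rot: [3.141, -0.001, 0.455]
contact_force: [-0.2, 0.4, -0.1]
grip_width: 50.0
finger_force: 0.0
[608.5 284.  417. ] [ 3.1 -0.   0.5] 10.15
knob_grip {'scene': (array([207.6, 227.8]), 0.5), 'wrist': (array([320.9, 314.3]), 0.79)}
    (array([610.8, 286.4, 258.3]), [1.8, 1.8])
parked_hole {'scene': (array([213.7, 248.8]), 0.71), 'top': (array([226.6, 163. ]), 0.86), 'wrist': (array([323.2, 268.9]), 0.57)}
    (array([609.9, 284. , 204.1]), [2.4, 2.3, 0.4])
basket_middle {'scene': (array([272.1, 267.4]), 0.75), 'top': (array([231.5, 218.8]), 0.9)}
    (array([483.1, 246.8, 174.2]), [2.8, 2.8])
mug_handle {'scene': (array([290.4, 242.7]), 0.64), 'top': (array([319.1, 211.8]), 0.72)}
    (array([562.4,  46.6, 108.1]), [0.3, 0.3])
mug_middle {'scene': (array([211.3, 226.9]), 0.6), 'top': (array([320.3, 213.1]), 0.75)}
    (array([635.3, 106.6, 153. ]), [106.4, 106.4])
```

```bash
python3 -m inch '[[0,0,-0.02,0,0.55],[0,0,-0.05,0,0.55],[0,0,-0.09,0,0.55],[0,0,-0.13,0,0.55]]'
python3 look.py w4.png knob_grip basket_middle
python3 - <<'E'
from h import *
for n in("scene","top"): print(np.array(capture(n)["pose"])[:3,3])
o=get_obs();y=o["tcp_rot"][2];d=np.array([200,346])-o["tool_pos"][:2]
print(y,d@[np.cos(y),np.sin(y)],d@[np.sin(y),-np.cos(y)],o["joint_positions"])
E
```

```text
time: 11.23
tool_pos: [608.1, 284.0, 548.1]
tcp_rot: [-3.141, 0.002, 0.455]
contact_force: [1.1, -0.8, 0.9]
grip_width: 50.4
finger_force: 0.0
[607.8 283.9 551.6] [ 3.1 -0.   0.5] 11.3833
knob_grip {'scene': (array([211.7, 227.4]), 0.75), 'wrist': (array([318.5, 235.3]), 0.67)}
    (array([606.2, 284.3, 257.2]), [2.4, 2.4])
basket_middle {'scene': (array([273.1, 268.3]), 0.57), 'top': (array([230.6, 220. ]), 0.62)}
    (array([479.7, 248.2, 173.8]), [2.9, 2.9])
[  1.67059099 888.56096342 709.70036934]
[ 222.59740541    2.33215206 1430.97526503]
0.45484272352085253 -339.836972273491 -235.0995089432223 [ 3.22777127e-01  6.05223784e-01  7.20612045e-01 -7.51920869e-05
  1.81779833e+00  1.43871262e+00]
```

View pics/w4.png

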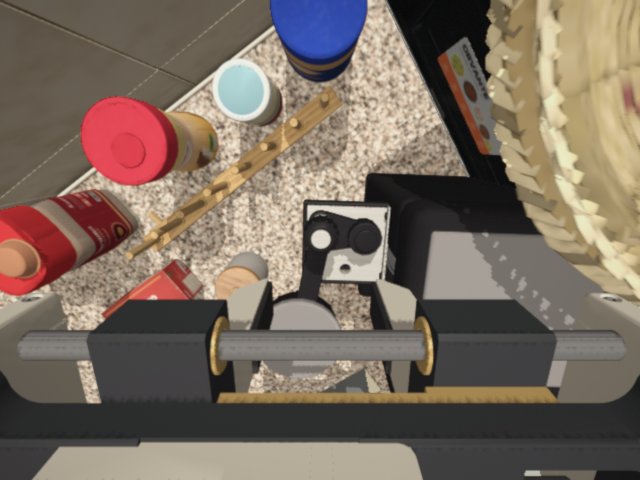

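```bash
python3 -m inch '[[-0.032,-0.022,0,0,0.55],[-0.063,-0.044,0,0,0.55],[-0.095,-0.066,0,0,0.55],[-0.127,-0.089,0,0,0.55],[-0.159,-0.112,0,0,0.55],[-0.19,-0.134,0,0,0.55],[-0.222,-0.156,0,0,0.55],[-0.254,-0.178,0,0,0.55]]'
python3 -m inch '[[-0.03,-0.022,0,0,0.55],[-0.06,-0.043,0,0,0.55],[-0.092,-0.065,0,0,0.55],[-0.092,-0.065,0,0,0.55]]'
python3 -c "
from h import *
print(get_obs()['joint_positions'])"
```

```text
time: 12.45
tool_pos: [300.1, 332.1, 546.9]
tcp_rot: [3.142, 0.0, 0.454]
contact_force: [0.2, 1.1, 0.8]
grip_width: 50.2
finger_force: 0.0
time: 12.78
tool_pos: [185.6, 350.2, 547.7]
tcp_rot: [-3.14, 0.001, 0.46]
contact_force: [1.4, -0.1, 0.2]
grip_width: 50.8
finger_force: 0.0
[0.88872489 0.0171041  1.53974542 0.00229199 1.5847434  1.99946098]
```

```bash
python3 -m inch '[[-0.028,-0.03,-0.02,0,0.55],[-0.055,-0.06,-0.04,0,0.55],[-0.055,-0.06,-0.08,0,0.55],[-0.055,-0.06,-0.12,0,0.55],[-0.055,-0.06,-0.16,0,0.55],[-0.055,-0.06,-0.2,0,0.55],[-0.055,-0.06,-0.24,0,0.55],[-0.055,-0.06,-0.28,0,0.55]]'
python3 -c "
from h import *
print(get_obs()['joint_positions'])"
```

```text
time: 13.45
tool_pos: [114.6, 379.1, 824.3]
tcp_rot: [-3.14, -0.002, 0.455]
contact_force: [1.1, 0.7, 1.3]
grip_width: 50.6
finger_force: 0.0
[ 1.08322362e+00  1.86483912e-01  5.70418619e-01 -1.50802373e-04
  2.38239336e+00  2.19897192e+00]
```

```bash
python3 -m inch '[[0,0,-0.04,0,0.55],[0,0,-0.08,0,0.55],[0,0,-0.12,0,0.55],[0,0,-0.16,0,0.55]]'
python3 -c "
from h import *
print(get_obs()['joint_positions'])"
```

```text
time: 13.78
tool_pos: [117.6, 394.8, 873.8]
tcp_rot: [-3.116, -0.039, 0.454]
contact_force: [1.1, 1.7, -2.4]
grip_width: 50.7
finger_force: 0.0
[ 1.09560348  0.39347882  0.04798408 -0.00505003  2.65376322  2.20760068]
```

```bash
python3 -m inch '[[0,0,-0.04,0,0.55],[0,0,-0.08,0,0.55],[0,0,-0.12,0,0.55],[0,0,-0.16,0,0.55],[0,0,-0.2,0,0.55],[0,0,-0.24,0,0.55]]'
python3 -c "
from h import *
print(get_obs()['joint_positions'])"
```

```text
time: 14.28
tool_pos: [98.6, 358.8, 898.1]
tcp_rot: [-3.077, -0.091, 0.452]
contact_force: [-1.0, -0.0, -0.2]
grip_width: 50.6
finger_force: 0.0
[ 1.09699742  0.3364988   0.0361029  -0.0067947   2.65719622  2.20683095]
```

```bash
python3 -m inch '[[-0.02,0.015,-0.03,0,0.55],[-0.04,0.03,-0.06,0,0.55],[-0.06,0.045,-0.09,0,0.55],[-0.08,0.06,-0.12,0,0.55],[-0.1,0.075,-0.15,0,0.55],[-0.12,0.09,-0.18,0,0.55],[-0.14,0.105,-0.21,0,0.55],[-0.16,0.12,-0.24,0,0.55]]'
python3 -c "
from h import *
print(get_obs()['joint_positions'])"
```

```text
time: 14.95
tool_pos: [28.4, 315.2, 925.5]
tcp_rot: [-3.027, -0.159, 0.446]
contact_force: [0.6, -0.5, -1.0]
grip_width: 50.5
finger_force: 0.0
[ 1.25261823  0.25535124  0.03612169 -0.07361952  2.65680385  2.29982902]
```

```bash
cat > st.py <<'E'
from h import *
from scipy.spatial.transform import Rotation as R
o=get_obs();r=R.from_euler("xyz",o["tcp_rot"]).as_matrix();z=r[:,2]
print("j",np.round(o["joint_positions"],3),"tilt",round(float(np.arccos(-z[2])),3),"head",round(float(np.degrees(np.arctan2(z[1],z[0])))),"grasp",np.round(o["tool_pos"]+159*z,1),"\n",np.round(r,3).tolist())
E
python3 -m inch '[[0,0,-0.04,0,0.55],[0,0,-0.08,0,0.55],[0,0,-0.12,0,0.55],[0,0,-0.16,0,0.55],[0,0,-0.2,0,0.55],[0,0,-0.24,0,0.55],[0,0,-0.28,0,0.55],[0,0,-0.32,0,0.55]]'
python3 st.py
```

```text
time: 15.62
tool_pos: [5.0, 282.1, 939.6]
tcp_rot: [-2.995, -0.196, 0.44]
contact_force: [-0.5, 0.6, -0.2]
grip_width: 50.4
finger_force: 0.0
j [ 1.306  0.207  0.037 -0.112  2.657  2.316] tilt 0.244 head 62 grasp [ 22.8 316.2 785.3] 
 [[0.887, 0.448, 0.112], [0.418, -0.883, 0.214], [0.195, -0.143, -0.97]]
```

```bash
python3 -m inch '[[-0.015,0.02,-0.031,0,0.55],[-0.03,0.039,-0.062,0,0.55],[-0.045,0.058,-0.094,0,0.55],[-0.06,0.078,-0.125,0,0.55],[-0.075,0.097,-0.156,0,0.55],[-0.09,0.116,-0.187,0,0.55],[-0.105,0.136,-0.218,0,0.55],[-0.12,0.155,-0.25,0,0.55]]'
python3 st.py
```

```text
time: 16.28
tool_pos: [-73.0, 207.6, 959.0]
tcp_rot: [-2.934, -0.266, 0.428]
contact_force: [0.1, 0.4, -0.3]
grip_width: 50.5
finger_force: 0.0
j [ 1.673  0.131  0.037 -0.391  2.657  2.413] tilt 0.335 head 63 grasp [-49.4 254.3 808.9] 
 [[0.878, 0.455, 0.148], [0.4, -0.868, 0.294], [0.262, -0.199, -0.944]]
```

```bash
python3 -m inch '[[0.03,0.016,0.005,0,0.55],[0.06,0.031,0.01,0,0.55],[0.09,0.047,0.015,0,0.55],[0.12,0.062,0.02,0,0.55],[0.151,0.078,0.025,0,0.55],[0.151,0.078,0.025,0,0.55]]'
cat >> st.py <<'E'
import sys
if len(sys.argv)>2:
    d=np.array([float(v) for v in sys.argv[1:4]]);print("tool d",np.round(r.T@d/1e3,4))
    h=-np.array([np.cos(o["joint_positions"][0]),np.sin(o["joint_positions"][0]),0]);print("inward",np.round(r.T@h,3),"up",np.round(r.T@[0,0,1],3))
E
python3 st.py 0 0 1
```

```text
time: 16.78
tool_pos: [85.1, 208.8, 959.7]
tcp_rot: [-2.934, -0.266, 0.43]
contact_force: [0.5, 1.7, -0.6]
grip_width: 50.8
finger_force: 0.0
j [0.765 0.098 0.081 0.228 2.634 2.096] tilt 0.336 head 63 grasp [108.6 255.6 809.6] 
 [[0.877, 0.457, 0.148], [0.402, -0.867, 0.294], [0.263, -0.199, -0.944]]
tool d [ 0.0003 -0.0002 -0.0009]
inward [-0.911  0.271 -0.31 ] up [ 0.263 -0.199 -0.944]
```

```bash
python3 -m inch '[[-0.03,0.007,-0.026,0,0.55],[-0.06,0.014,-0.052,0,0.55],[-0.09,0.021,-0.077,0,0.55],[-0.12,0.028,-0.103,0,0.55],[-0.15,0.036,-0.129,0,0.55],[-0.18,0.043,-0.154,0,0.55],[-0.21,0.05,-0.18,0,0.55],[-0.241,0.057,-0.206,0,0.55]]'
python3 st.py 0 0 1
```

```text
time: 17.45
tool_pos: [-82.3, 137.9, 972.5]
tcp_rot: [-2.888, -0.324, 0.413]
contact_force: [0.4, 1.1, -0.3]
grip_width: 50.3
finger_force: 0.0
j [ 1.873  0.064  0.037 -0.64   2.657  2.364] tilt 0.408 head 63 grasp [-53.4 194.1 826.6] 
 [[0.868, 0.462, 0.181], [0.381, -0.855, 0.353], [0.318, -0.237, -0.918]]
tool d [ 0.0003 -0.0002 -0.0009]
inward [-0.105  0.953 -0.283] up [ 0.318 -0.237 -0.918]
```

```bash
python3 -m inch '[[0.0095,0.0325,-0.023,0,0.55],[0.019,0.065,-0.045,0,0.55],[0.028,0.098,-0.068,0,0.55],[0.038,0.13,-0.09,0,0.55],[0.047,0.163,-0.114,0,0.55],[0.057,0.195,-0.136,0,0.55],[0.066,0.228,-0.159,0,0.55],[0.076,0.26,-0.182,0,0.55]]'
python3 st.py 0 0 1
```

```text
time: 18.12
tool_pos: [-27.0, 7.4, 986.8]
tcp_rot: [-2.817, -0.413, 0.385]
contact_force: [0.1, -0.6, 0.5]
grip_width: 50.6
finger_force: 0.0
j [ 1.99  -0.097  0.037 -0.996  2.657  2.099] tilt 0.519 head 62 grasp [ 10.   77.1 848.8] 
 [[0.849, 0.474, 0.233], [0.344, -0.83, 0.439], [0.401, -0.292, -0.868]]
tool d [ 0.0004 -0.0003 -0.0009]
inward [ 0.032  0.952 -0.306] up [ 0.401 -0.292 -0.868]
```

```bash
python3 -m inch '[[0.008,0.031,-0.026,0,0.55],[0.016,0.062,-0.051,0,0.55],[0.024,0.093,-0.077,0,0.55],[0.031,0.124,-0.102,0,0.55],[0.039,0.155,-0.128,0,0.55],[0.047,0.186,-0.154,0,0.55]]'
python3 st.py 0 0 1
```

```text
time: 18.62
tool_pos: [-1.2, -81.4, 983.0]
tcp_rot: [-2.762, -0.482, 0.356]
contact_force: [-0.6, -0.0, -0.5]
grip_width: 50.5
finger_force: 0.0
j [ 1.825 -0.223  0.037 -0.996  2.657  1.911] tilt 0.604 head 61 grasp [ 42.5  -2.3 852.2] 
 [[0.83, 0.485, 0.274], [0.309, -0.811, 0.498], [0.464, -0.329, -0.823]]
tool d [ 0.0005 -0.0003 -0.0008]
inward [-0.09   0.907 -0.412] up [ 0.464 -0.329 -0.823]
```

```bash
python3 -m inch '[[0.0155,-0.026,0.024,0,0.55],[0.031,-0.052,0.047,0,0.55],[0.047,-0.078,0.071,0,0.55],[0.062,-0.103,0.095,0,0.55],[0.078,-0.129,0.118,0,0.55],[0.093,-0.155,0.142,0,0.55],[0.109,-0.181,0.165,0,0.55],[0.124,-0.207,0.189,0,0.55]]'
python3 st.py 330 -60 -240
```

```text
time: 19.28
tool_pos: [-32.6, 42.9, 963.5]
tcp_rot: [-2.743, -0.519, 0.351]
contact_force: [-0.7, 0.2, 0.1]
grip_width: 50.8
finger_force: 0.0
j [ 1.661 -0.273  0.452 -0.498  2.346  2.31 ] tilt 0.643 head 60 grasp [ 14.4 125.9 836.3] 
 [[0.816, 0.498, 0.295], [0.299, -0.799, 0.522], [0.496, -0.337, -0.8]]
tool d [0.1322 0.2931 0.2583]
inward [-0.224  0.841 -0.493] up [ 0.496 -0.337 -0.8  ]
```

```bash
python3 -m inch '[[0.024,-0.004,0.033,0,0.55],[0.048,-0.009,0.065,0,0.55],[0.071,-0.013,0.098,0,0.55],[0.095,-0.017,0.13,0,0.55],[0.119,-0.021,0.163,0,0.55],[0.143,-0.026,0.195,0,0.55],[0.166,-0.03,0.228,0,0.55],[0.19,-0.034,0.26,0,0.55]]'
python3 st.py 250 -200 -200
```

```text
time: 19.95
tool_pos: [25.2, 152.0, 919.7]
tcp_rot: [-2.74, -0.524, 0.344]
contact_force: [-0.9, 1.5, 0.8]
grip_width: 50.3
finger_force: 0.0
j [ 0.534 -0.336  0.741  0.356  2.123  1.936] tilt 0.649 head 60 grasp [ 73.2 235.2 793. ] 
 [[0.815, 0.495, 0.302], [0.292, -0.8, 0.523], [0.501, -0.338, -0.797]]
tool d [0.0451 0.3515 0.1301]
inward [-0.85  -0.018 -0.526] up [ 0.501 -0.338 -0.797]
```

```bash
python3 -m inch '[[0.001,0.034,0.021,0,0.55],[0.002,0.067,0.042,0,0.55],[0.003,0.101,0.063,0,0.55],[0.004,0.135,0.084,0,0.55],[0.005,0.168,0.105,0,0.55],[0.006,0.202,0.125,0,0.55],[0.007,0.235,0.146,0,0.55],[0.008,0.269,0.167,0,0.55]]'
python3 st.py 0 0 0
```

```text
time: 20.62
tool_pos: [89.5, 128.8, 851.1]
tcp_rot: [-2.75, -0.492, 0.35]
contact_force: [0.6, 0.7, -1.8]
grip_width: 50.5
finger_force: 0.0
j [-0.662 -0.49   1.055  1.012  2.4    1.291] tilt 0.619 head 61 grasp [133.9 209.6 721.6] 
 [[0.828, 0.486, 0.279], [0.302, -0.806, 0.508], [0.472, -0.337, -0.815]]
tool d [0. 0. 0.]
inward [-0.467 -0.879  0.092] up [ 0.472 -0.337 -0.815]
```

```bash
python3 -m inch '[[0.001,0.035,0.021,0,0.55],[0.003,0.07,0.041,0,0.55],[0.004,0.105,0.062,0,0.55],[0.006,0.139,0.083,0,0.55],[0.007,0.174,0.103,0,0.55],[0.008,0.209,0.124,0,0.55],[0.01,0.243,0.144,0,0.55],[0.011,0.278,0.165,0,0.55]]'
python3 st.py 0 0 0
```

```text
time: 21.28
tool_pos: [280.2, -9.0, 626.7]
tcp_rot: [-2.75, -0.49, 0.349]
contact_force: [-0.3, -0.9, 0.7]
grip_width: 50.6
finger_force: 0.0
j [-0.626 -0.278  1.645  0.632  1.809  0.64 ] tilt 0.617 head 61 grasp [324.4  71.8 497.1] 
 [[0.829, 0.485, 0.278], [0.302, -0.807, 0.508], [0.471, -0.337, -0.815]]
tool d [0. 0. 0.]
inward [-0.495 -0.866  0.072] up [ 0.471 -0.337 -0.815]
```

```bash
python3 -m inch '[[0,0.031,0.022,-0.08,0.55],[0,0.061,0.044,-0.16,0.55],[0,0.092,0.067,-0.24,0.55],[0,0.122,0.089,-0.32,0.55],[0.001,0.153,0.111,-0.4,0.55],[0.001,0.184,0.133,-0.48,0.55],[0.002,0.214,0.156,-0.56,0.55],[0.002,0.245,0.178,-0.62,0.55]]'
python3 -m inch '[[0,0,0,0,0.55],[0,0,0,0,0.55]]'
python3 st.py 0 0 0; python3 look.py w5.png mug_handle mug_middle knob_grip coaster hot_plate
```

```text
time: 21.95
tool_pos: [450.3, -115.3, 399.7]
tcp_rot: [3.141, -0.617, 1.072]
contact_force: [0.9, 0.1, 1.1]
grip_width: 50.5
finger_force: 0.0
time: 22.12
tool_pos: [449.9, -115.3, 399.5]
tcp_rot: [-3.132, -0.618, 1.063]
contact_force: [-0.3, 0.9, 0.8]
grip_width: 50.7
finger_force: 0.0
j [-0.596  0.239  1.763  0.645  1.281 -0.327] tilt 0.618 head 62 grasp [493.4 -34.1 270. ] 
 [[0.396, 0.876, 0.274], [0.712, -0.482, 0.511], [0.58, -0.007, -0.815]]
tool d [0. 0. 0.]
inward [ 0.072 -0.996  0.06 ] up [ 0.58  -0.007 -0.815]
[ 449.  -114.5  403.6] [ 3.1 -0.6  1.1] 22.2667
mug_handle {'scene': (array([292.7, 244. ]), 0.38), 'top': (array([319.1, 214.7]), 0.79), 'wrist': (array([338. , 235.1]), 0.74)}
    (array([555.6,  44.4, 104.2]), [1.4, 0.7, 1.7])
mug_middle {'top': (array([296. , 202.4]), 0.62)}
knob_grip {'scene': (array([210. , 228.2]), 0.58), 'top': (array([223.7, 159.4]), 0.67)}
    (array([605.1, 284. , 255.5]), [2.7, 2.7])
coaster {'scene': (array([340.9, 243.2]), 0.87), 'wrist': (array([336.3, 236.1]), 0.67)}
    (array([490.1,  15.1, 132.6]), [57.8, 57.8])
hot_plate {'scene': (array([268.1, 274.8]), 0.95), 'top': (array([295.4, 205.3]), 0.94)}
    (array([588. , 116.3,  37.5]), [3.2, 3.2])
```

View pics/w5.png

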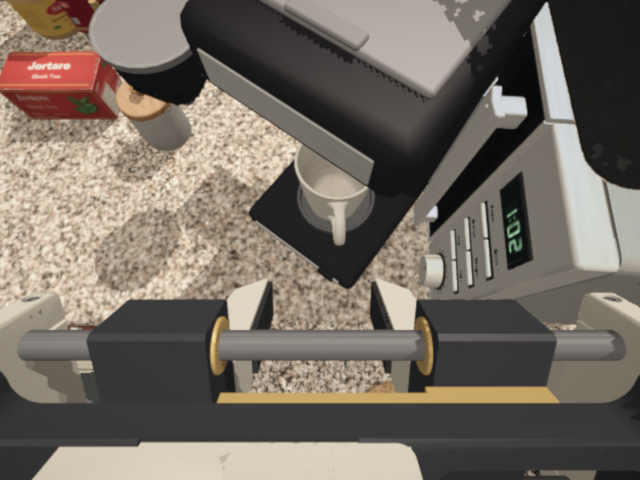

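Run:
```python
from h import *
from scipy.spatial.transform import Rotation as R
np.set_printoptions(precision=1,suppress=True)
p=capture("wrist");o=get_obs();r=R.from_euler("xyz",o["tcp_rot"]).as_matrix();t=o["tool_pos"]
print(t,o["tcp_rot"])
for n,P in(("tri",[555.6,44.4,104.2]),("geo",[557.7,46.7,92]),("ray92",atz(p,(338,235.1),92)),("ray98",atz(p,(338,235.1),98)),("bowbottom",atz(p,(340,243),80)),("top",atz(p,(337,203),117))):
    P=np.array(P);print(n,P,"px",proj(p,P),"tool",r.T@(P-t)-[0,0,159])
for m in trace(p,"mug")[:1]:
    print(m["conf"],m["rect"]); ys,xs=np.nonzero(m["pixels"]); 
    for v in range(205,250,6): print(v,xs[ys==v].min() if (ys==v).any() else None,xs[ys==v].max() if (ys==v).any() else None)
```

```text
[ 449.5 -114.9  402.6] [ 3.1 -0.6  1.1]
tri [555.6  44.4 104.2] px [337.7 233.2] tool [-17.3  16.1 194.7]
geo [557.7  46.7  92. ] px [337.8 234.3] tool [-21.9  16.9 206.4]
ray92 [557.4  45.8  92. ] px [338.  235.1] tool [-22.6  17.  205.9]
ray98 [556.1  44.2  98. ] px [338.  235.1] tool [-20.8  16.7 199.8]
bowbottom [557.3  40.   80. ] px [340. 243.] tool [-33.7  19.7 212.7]
top [568.3  69.6 117. ] px [337. 203.] tool [ 13.2  15.2 200.6]
0.86 [332.4, 196.9, 75.0, 103.1]
205 309 358
211 312 353
217 320 347
223 331 344
229 332 344
235 332 344
241 332 343
247 None None
```

```bash
python3 -m inch '[[-0.011,0.0085,0.02,-0.04,0.55],[-0.022,0.017,0.05,-0.08,0.55],[-0.022,0.017,0.08,-0.08,0.55],[-0.022,0.017,0.11,-0.08,0.55],[-0.022,0.017,0.13,-0.08,0.55],[-0.022,0.017,0.14,-0.08,0.55],[-0.022,0.017,0.14,-0.08,0.55]]'
python3 look.py w6.png mug_handle
```

```text
time: 23.7
tool_pos: [494.8, -66.8, 274.2]
tcp_rot: [3.088, -0.615, 1.167]
contact_force: [-0.4, -0.0, 0.4]
grip_width: 50.7
finger_force: 0.0
[495.1 -68.3 276.8] [ 3.1 -0.6  1.2] 23.85
mug_handle {'scene': (array([293. , 246.3]), 0.51), 'top': (array([320.4, 209.8]), 0.64), 'wrist': (array([322., 268.]), 0.97)}
    (array([561.4,  43.2,  97.3]), [3.9, 9.1, 5.4])
```

View pics/w6.png

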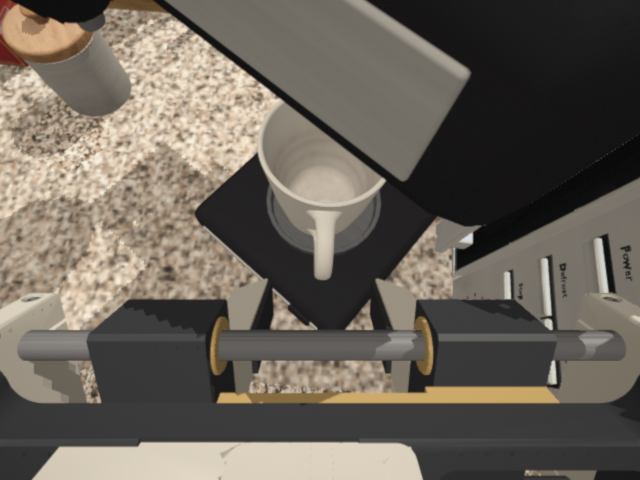

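```bash
python3 -m inch '[[0,0,0.02,0,0.55],[0,0,0.04,0,0.55],[0,0,0.052,0,0.55],[0,0,0.06,0,0.55],[0,0,0.06,0,0.55]]'; python3 st.py
python3 - <<'E'
from h import *
from scipy.spatial.transform import Rotation as R
p=capture("wrist");o=get_obs();r=R.from_euler("xyz",o["tcp_rot"]).as_matrix()
for P in([557.5,46.3,92],[557.5,46.3,87]): print(r.T@(np.array(P)-o["tool_pos"])-[0,0,159])
E
```

```text
time: 24.42
tool_pos: [511.5, -36.8, 226.1]
tcp_rot: [3.086, -0.615, 1.167]
contact_force: [-0.7, -0.5, 0.1]
grip_width: 50.5
finger_force: 0.0
j [-0.383  0.545  1.874  0.866  0.855 -0.593] tilt 0.617 head 61 grasp [555.7  43.9  96.4] 
 [[0.321, 0.906, 0.278], [0.751, -0.422, 0.508], [0.577, 0.046, -0.815]]
[-0.3069696   0.04917922  6.03733101]
[-3.19237051 -0.18437501 10.11408388]
```

No contact, handle centred in the jaws. Go 3 mm deeper and close.

```bash
python3 -m inch '[[0,0,0.003,0,0.3],[0,0,0.003,0,0.2],[0,0,0.003,0,0],[0,0,0.003,0,0],[0,0,0.003,0,0],[0,0,0.003,0,0],[0,0,0.003,0,0],[0,0,0.003,0,0]]'; python3 -m inch '[[0,0,0,0,0],[0,0,0,0,0],[0,0,0,0,0],[0,0,0,0,0]]'; python3 st.py 0 0 14
```

```text
time: 25.13
tool_pos: [512.4, -36.0, 224.6]
tcp_rot: [3.083, -0.615, 1.168]
contact_force: [-0.6, -0.3, 1.8]
grip_width: 13.8
finger_force: 28.9
time: 25.47
tool_pos: [512.5, -36.0, 224.6]
tcp_rot: [3.083, -0.615, 1.168]
contact_force: [-0.1, -2.5, 3.6]
grip_width: 14.0
finger_force: 29.0
j [-0.38   0.548  1.873  0.871  0.85  -0.596] tilt 0.617 head 61 grasp [557.   44.6  94.9] 
 [[0.32, 0.905, 0.28], [0.751, -0.422, 0.507], [0.577, 0.048, -0.815]]
tool d [ 0.0081  0.0007 -0.0114]
inward [-0.018 -0.997 -0.072] up [ 0.577  0.048 -0.815]
```

```bash
python3 -m inch '[[0.002,0,-0.003,0,0],[0.004,0.0003,-0.006,0,0],[0.006,0.0005,-0.009,0,0],[0.008,0.0007,-0.0115,0,0],[0.01,0.0009,-0.0145,0,0],[0.01,0.0009,-0.0145,0,0]]'
python3 st.py -25 -45 8
python3 - <<'E'
from h import *
for n in("top","scene"):
    p=capture(n);print(n,tip_of(p,"mug")[:1],tip_of(p,"coaster")[:1])
print(get_obs()["contact_force"],get_obs()["moment"])
E
```

```text
time: 25.97
tool_pos: [512.5, -36.1, 242.8]
tcp_rot: [3.082, -0.615, 1.169]
contact_force: [0.4, 0.3, -2.9]
grip_width: 13.9
finger_force: 29.6
j [-0.381  0.516  1.86   0.842  0.879 -0.553] tilt 0.618 head 61 grasp [557.   44.5 113.1] 
 [[0.32, 0.905, 0.28], [0.752, -0.422, 0.507], [0.577, 0.048, -0.815]]
tool d [-0.0372 -0.0032 -0.0363]
inward [-0.018 -0.997 -0.072] up [ 0.577  0.048 -0.815]
top [{'centre': [305.9, 208.2], 'conf': 0.68}] [{'centre': [203.2, 244.1], 'conf': 0.65}]
scene [] [{'centre': [342.3, 242.2], 'conf': 0.84}]
[-0.42134229  0.38140805 -3.63815996] [-0.79891387  0.37637583  0.01457645]
```

```bash
python3 -m inch '[[-0.008,-0.0007,-0.008,0,0],[-0.021,-0.0018,-0.02,0,0],[-0.036,-0.003,-0.035,0,0],[-0.051,-0.0045,-0.05,0,0],[-0.066,-0.006,-0.065,0,0],[-0.081,-0.007,-0.08,0,0],[-0.095,-0.008,-0.094,0,0],[-0.1,-0.009,-0.1,0,0]]'
python3 -m inch '[[0,0,0,0,0]]'
python3 look.py w7.png mug_middle coaster mug_handle; python3 st.py
python3 - <<'E'
from h import *
a=capture("wrist")["color"];b=capture("scene")["color"][180:330,200:400];b=cv2.resize(b,(640,480))
cv2.imwrite("pics/c7.png",cv2.resize(np.hstack([a,b])[:,:,::-1],(800,300)))
E
```

```text
time: 26.93
tool_pos: [443.3, -160.5, 265.9]
tcp_rot: [3.082, -0.614, 1.166]
contact_force: [0.9, -0.9, -3.8]
grip_width: 13.9
finger_force: 29.7
time: 27.02
tool_pos: [443.7, -159.8, 265.9]
tcp_rot: [3.082, -0.614, 1.166]
contact_force: [0.5, -0.1, -3.6]
grip_width: 13.5
finger_force: 29.7
[ 444.3 -157.7  265.4] [ 3.1 -0.6  1.2] 27.1667
mug_middle {'scene': (array([322.2, 248. ]), 0.94), 'top': (array([339. , 233.6]), 0.85)}
    (array([513.8, -18.2,  73.8]), [10.7, 10.7])
coaster {'scene': (array([343.6, 243.2]), 0.64), 'top': (array([398.2, 251. ]), 0.64)}
    (array([ 521.2, -183.1,   -1.4]), [4.5, 4.5])
mug_handle {'scene': (array([337.3, 218.3]), 0.95), 'top': (array([362.6, 247.3]), 0.85), 'wrist': (array([321.8, 312.5]), 0.83)}
    (array([487.1, -76.5, 143.4]), [0.8, 0.6, 1.3])
j [-0.679  0.451  1.895  0.717  1.049 -0.707] tilt 0.617 head 61 grasp [488.7 -77.2 135.8] 
 [[0.32, 0.905, 0.279], [0.751, -0.422, 0.507], [0.577, 0.047, -0.815]]
```

View pics/c7.png

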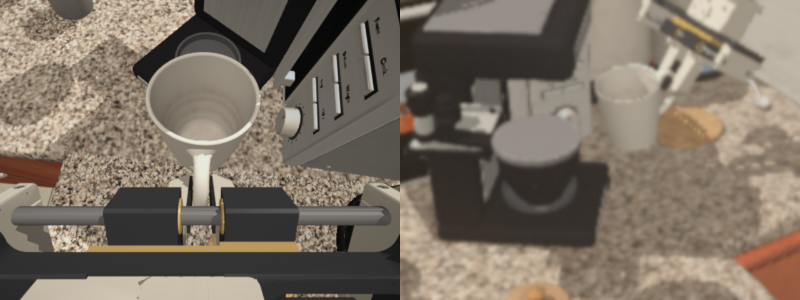

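Run:
```python
from h import *
np.set_printoptions(precision=1,suppress=True)
T=capture("top");S=capture("scene")
im=cv2.imread("pics/t.png");hsv=cv2.cvtColor(im,cv2.COLOR_BGR2HSV)
m=cv2.inRange(hsv,(8,90,90),(20,255,255));w=np.zeros_like(m);w[222:285,360:430]=m[222:285,360:430]
n,l,st,c=cv2.connectedComponentsWithStats(w);i=1+st[1:,4].argmax();print("hsv",st[i],c[i],atz(T,c[i],6))
cs=cv2.findContours((l==i).astype(np.uint8),0,2)[0];e=cv2.fitEllipse(cv2.convexHull(max(cs,key=len)));print("ell",e,atz(T,e[0],6))
for n,p in(("top",T),("scene",S)):
    for q in trace(p,"coaster")[:1]: print(n,"coaster",q["conf"],q["rect"],atz(p,q["rect"][:2],5))
    for t,z in(("mug_middle",71),("mug_handle",133),("coaster",0)):
        for q in tip_of(p,t)[:1]: print(n,t,round(q["conf"],2),q["centre"],atz(p,q["centre"],z))
    for q in trace(p,"mug")[:1]: print(n,"mug",q["conf"],q["rect"])
```

```text
hsv [ 373  230   45   45 1549] [395.1 252.2] [ 519.2 -173.1    6. ]
ell ((395.1303405761719, 252.0470428466797), (43.50263595581055, 45.00148391723633), 130.90292358398438) [ 519.4 -173.1    6. ]
top coaster 0.52 [402.8, 240.0, 28.0, 16.6] [ 556.6 -188.     5. ]
top mug_middle 0.77 [339.5, 233.3] [525.7 -15.5  71. ]
top mug_handle 0.77 [362.0, 246.0] [491.6 -75.  133. ]
top coaster 0.46 [395.4, 252.2] [ 520.4 -174.6    0. ]
top mug 0.8 [344.1, 229.4, 44.5, 37.5]
scene coaster 0.84 [346.8, 244.7, 32.0, 23.9] [ 499.3 -170.7    5. ]
scene mug_middle 0.77 [315.3, 250.5] [514.9  -2.6  71. ]
scene mug_handle 0.69 [337.1, 219.9] [491.5 -85.8 133. ]
scene coaster 0.61 [340.2, 242.8] [ 526.  -178.7    0. ]
scene mug 0.59 [317.7, 232.8, 39.2, 50.1]
```

```bash
python3 st.py -4.5 -160 -20
```

```text
j [-0.68   0.451  1.895  0.717  1.049 -0.707] tilt 0.617 head 61 grasp [488.7 -77.5 135.8] 
 [[0.32, 0.905, 0.279], [0.751, -0.422, 0.507], [0.577, 0.047, -0.815]]
tool d [-0.1332  0.0625 -0.0661]
inward [ 0.223 -0.969  0.101] up [ 0.577  0.047 -0.815]
```

```bash
python3 -m inch '[[-0.008,0.004,-0.004,0,0],[-0.024,0.011,-0.012,0,0],[-0.045,0.021,-0.022,0,0],[-0.067,0.031,-0.033,0,0],[-0.089,0.042,-0.044,0,0],[-0.111,0.052,-0.055,0,0],[-0.126,0.059,-0.0625,0,0],[-0.1332,0.0625,-0.0661,0,0]]'
python3 -m inch '[[0,0,0,0,0],[0,0,0,0,0]]'
python3 look.py w8.png coaster; python3 st.py 0 0 -30
python3 - <<'E'
from h import *
np.set_printoptions(precision=1,suppress=True)
T=capture("top");S=capture("scene")
for n,p in(("top",T),("scene",S)):
    for q in tip_of(p,"mug_middle")[:1]: print(n,round(q["conf"],2),q["centre"],atz(p,q["centre"],51))
a=capture("wrist")["color"];b=cv2.resize(S["color"][180:300,270:430],(640,480))
cv2.imwrite("pics/c8.png",cv2.resize(np.hstack([a,b])[:,:,::-1],(800,300)))
E
```

```text
time: 28.98
tool_pos: [439.3, -321.2, 244.9]
tcp_rot: [3.082, -0.614, 1.166]
contact_force: [0.6, -0.1, -3.4]
grip_width: 14.1
finger_force: 29.7
time: 29.15
tool_pos: [439.5, -318.0, 245.2]
tcp_rot: [3.085, -0.616, 1.167]
contact_force: [-0.4, 0.1, -2.6]
grip_width: 13.9
finger_force: 29.7
[ 439.8 -316.9  245.6] [ 3.1 -0.6  1.2] 29.3
coaster {'scene': (array([340.9, 243.8]), 0.94), 'top': (array([395. , 250.6]), 0.57)}
    (array([ 522.8, -173.3,    0.5]), [1.7, 1.7])
j [-0.907  0.61   1.652  0.603  1.219 -0.798] tilt 0.617 head 61 grasp [ 484.3 -236.6  116.1] 
 [[0.319, 0.906, 0.279], [0.752, -0.421, 0.507], [0.577, 0.047, -0.815]]
tool d [-0.0173 -0.0014  0.0245]
inward [ 0.395 -0.89   0.228] up [ 0.577  0.047 -0.815]
scene 0.65 [343.3, 228.3] [ 519.2 -184.3   51. ]
```

View pics/c8.png

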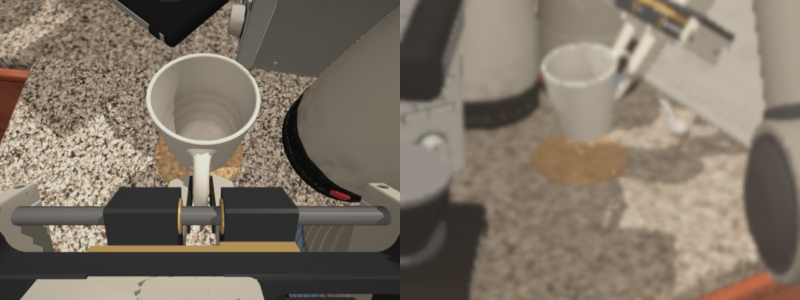

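```bash
python3 -m inch '[[-0.003,-0.0002,0.004,0,0],[-0.008,-0.0006,0.011,0,0],[-0.013,-0.001,0.018,0,0],[-0.017,-0.0014,0.024,0,0],[-0.02,-0.0016,0.028,0,0],[-0.0214,-0.0017,0.0302,0,0],[-0.0214,-0.0017,0.0302,0,0],[-0.0214,-0.0017,0.0302,0,0]]'
for i in 1; do python3 -m inch '[[-0.0006,0,0.0008,0,0],[-0.0012,0,0.0016,0,0],[-0.0017,0,0.0024,0,0],[-0.0017,0,0.0024,0,0]]'; done
python3 st.py
```

```text
time: 30.37
tool_pos: [439.8, -318.0, 208.4]
tcp_rot: [3.084, -0.616, 1.168]
contact_force: [1.2, 0.3, -1.9]
grip_width: 14.1
finger_force: 29.6
time: 30.7
tool_pos: [439.9, -318.5, 205.8]
tcp_rot: [3.082, -0.614, 1.168]
contact_force: [-1.4, -2.5, 2.6]
grip_width: 13.9
finger_force: 29.7
j [-0.908  0.672  1.675  0.623  1.149 -0.851] tilt 0.617 head 61 grasp [ 484.5 -238.    76.1] 
 [[0.32, 0.905, 0.28], [0.752, -0.423, 0.506], [0.576, 0.048, -0.816]]
```

```bash
python3 -m inch '[[-0.0003,0,0.0004,0,0],[-0.0006,0,0.0008,0,0],[-0.0006,0,0.0008,0,0]]'; python3 -m inch '[[-0.0003,0,0.0004,0,0],[-0.0006,0,0.0008,0,0],[-0.0006,0,0.0008,0,0]]'
```

```text
time: 30.95
tool_pos: [440.0, -318.4, 204.6]
tcp_rot: [3.083, -0.615, 1.168]
contact_force: [-1.4, -3.7, 3.3]
grip_width: 13.4
finger_force: 29.7
time: 31.2
tool_pos: [440.0, -318.4, 203.5]
tcp_rot: [3.083, -0.615, 1.168]
contact_force: [-0.9, -3.7, 2.6]
grip_width: 13.7
finger_force: 29.7
```

```bash
python3 -m inch '[[-0.0003,0,0.0004,0,0],[-0.0006,0,0.0008,0,0],[-0.0006,0,0.0008,0,0]]'; python3 -m inch '[[-0.0003,0,0.0004,0,0],[-0.0006,0,0.0008,0,0],[-0.0006,0,0.0008,0,0]]'
python3 - <<'E'
from h import *
S=capture("scene")
a=capture("wrist")["color"];b=cv2.resize(S["color"][200:275,290:390],(640,480),interpolation=cv2.INTER_CUBIC)
cv2.imwrite("pics/c9.png",cv2.resize(np.hstack([a,b])[:,:,::-1],(800,300)))
E
```

```text
time: 31.45
tool_pos: [440.0, -318.4, 202.5]
tcp_rot: [3.083, -0.615, 1.168]
contact_force: [-1.2, -4.0, 4.4]
grip_width: 13.8
finger_force: 29.7
time: 31.7
tool_pos: [440.1, -318.5, 201.7]
tcp_rot: [3.083, -0.615, 1.168]
contact_force: [-0.7, -4.4, 5.5]
grip_width: 13.7
finger_force: 29.7
```

View pics/c9.png

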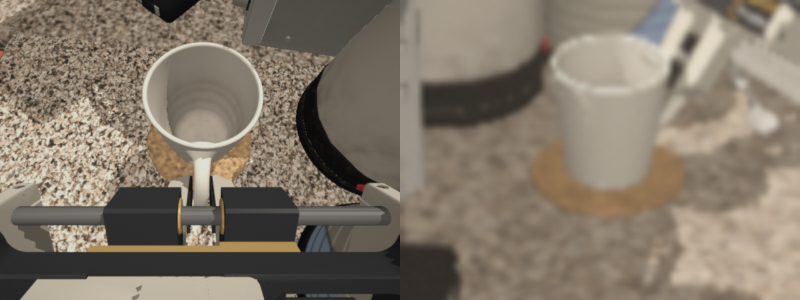

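```bash
python3 -m inch '[[-0.0003,0,0.0004,0,0],[-0.0005,0,0.0006,0,0],[-0.0005,0,0.0006,0,0]]'; python3 -m inch '[[0,0,0,0,0.2],[0,0,0,0,0.3],[0,0,0,0,0.45],[0,0,0,0,0.5],[0,0,0,0,0.5],[0,0,0,0,0.5]]'
```

```text
time: 32.05
tool_pos: [440.2, -318.7, 201.1]
tcp_rot: [3.082, -0.615, 1.168]
contact_force: [-1.0, -4.3, 6.1]
grip_width: 13.7
finger_force: 29.7
time: 32.55
tool_pos: [440.0, -318.2, 200.4]
tcp_rot: [3.084, -0.615, 1.168]
contact_force: [0.6, -0.8, -0.2]
grip_width: 44.4
finger_force: 0.0
```

```bash
python3 -m inch '[[0,0,-0.008,0,0.5],[0,0,-0.025,0,0.5],[0,0,-0.05,0,0.5],[0,0,-0.08,0,0.5],[0,0,-0.115,0,0.5],[0,0,-0.15,0,0.5],[0,0,-0.15,0,0.5]]'
python3 - <<'E'
from h import *
np.set_printoptions(precision=1,suppress=True)
P={n:capture(n) for n in("scene","top","wrist")}
for t,z in(("mug_middle",6),("coaster",0),("knob_grip",255),("basket_middle",176),("canister",0),("teaspoon",0),("carton",0)):
    for n,p in P.items():
        for q in tip_of(p,t)[:1]: print(t,n,round(q["conf"],2),atz(p,q["centre"],z)[:2])
a=P["wrist"]["color"];b=cv2.resize(P["scene"]["color"][190:310,190:350],(640,480),interpolation=cv2.INTER_CUBIC)
cv2.imwrite("pics/c10.png",cv2.resize(np.hstack([a,b])[:,:,::-1],(800,300)))
E
```

```text
time: 33.13
tool_pos: [397.1, -398.1, 328.9]
tcp_rot: [3.073, -0.608, 1.171]
contact_force: [-0.4, -0.6, 0.0]
grip_width: 46.0
finger_force: 0.0
mug_middle scene 0.94 [ 517.8 -184.3]
mug_middle top 0.96 [ 522.4 -167.9]
mug_middle wrist 0.94 [ 512.2 -170.6]
coaster scene 0.57 [ 531.3 -199.8]
coaster top 0.93 [ 516.4 -178.3]
knob_grip scene 0.81 [605.5 281.2]
knob_grip top 0.49 [605.1 282.6]
basket_middle scene 0.67 [490.9 238.2]
basket_middle top 0.65 [487.  246.7]
canister scene 0.71 [442.  334.2]
canister top 0.68 [697.7 344.8]
teaspoon scene 0.62 [ 461.4 -352. ]
teaspoon top 0.48 [ 478.8 -328.3]
carton scene 0.71 [333.5 453.7]
carton wrist 0.35 [ 496.7 -214.5]
```

View pics/c10.png

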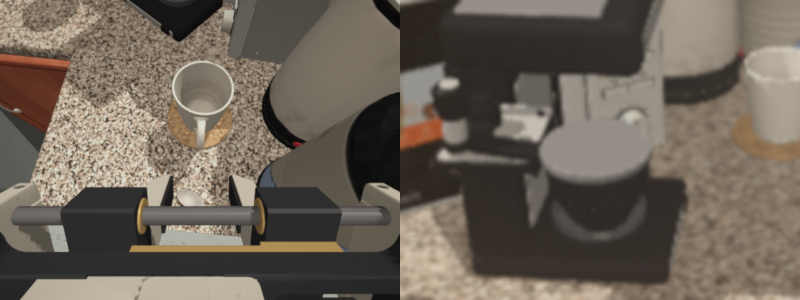

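The mug stands upright in the middle of the coaster, the basket is parked to the left, and the gripper is clear, so I'm handing in.

```bash
python3 -c "
from plant import *
print(close_job())"
```

```text
the job is handed in; nothing more can be done
None
```

I handed in the job at about 33 s of the 61 s allowed, without a verdict returned: camera and arm readings show the filter arm swung out to 1.45 rad with its pin down in the outer hole, the mug upright on the coaster within about 10 mm of its centre, and the gripper clear of everything; the canister, teaspoon and carton were not approached.

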